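Snug a slotted block in the thumbwheel clamp

ROBOT

A 6-joint arm with a two-finger parallel gripper is mounted at the origin on the work surface. World frame = base frame: x ahead of the robot, y to its left, z up, the work surface at z = 0. Lengths are in m, angles in rad, forces in N, time in s.
With the tool pointing down it reaches from about 0.325 to 0.85 m from the base axis. Payload 15.5 kg.
Tool frame: the origin (TCP) lies between the finger pads; the fingertips stand 14 mm ahead of it and the grasp point (between the pads) lies 5 mm behind it; z points along the fingers, y is the line along which they close (so a half turn about z gives the same grasp; the last joint's range is limited). The gripper opens to 91 mm and grips with 3 to 60 N. Pads are 32 mm wide; open, the fingers measure 118 mm over their backs; the gripper's body (76 mm by 178 mm) begins 60 mm behind the grasp point.
Start: joints at [-1.272, 0.494, 1.345, -0, 1.302, -0.096], TCP at [0.24, -0.577, 0.228] pointing down, gripper open.
Joint ranges: [-2.91, 2.91], [-0.82, 2.16], [0.22, 2.67], [-1.22, 4.37], [0.12, 2.79], [-3.08, 3.08]. Speed limits (rad/s): [1.89, 1.89, 2.57, 3.01, 3.01, 3.01].

INTERFACE

Orientations are given as a unit quaternion [w, x, y, z].
In Python, from plant import * gives the robot as it stands.
- The arm moves only by the tool jog_arm, never from a script. Its argument "increments" is one flat list of numbers, 5 for each row, row after row: the opening, from 0 (shut) to 1 (fully open), then the shift along the tool's x, y, z in mm, then the turn about the tool's z in rad. A call has 1 to 10 rows; each row is the pose to reach, as a shift and turn from the pose commanded when the call began, along the tool's axes at that moment; what a row does not reach only later rows make up. A row lasts 1/10 s, in which the tool goes at most 50 mm and 8.59 degrees, less where a joint would pass 70% of its speed; a pose out of reach is approached as far as the arm can. A call with a gripper value outside its range is refused whole. The fingers move at their own pace and stop on an object; "newtons" is the grip in N (left out, the last holds). Time passes only in rows, so rows that repeat a pose let the fingers close. It gives the time, the measured TCP pose, the force, the opening and the grip force at its end, in the units of the state.
- sense(): the state, without advancing time (a new reading comes with each control period).
- camera(name): name is "scene" or "top" or "wrist"; returns (picture, depth): 420x560x3 uint8, red, green, blue; 420x560 float32, m along the optical axis (not along the pixel's ray), 0 where there is no reading.
- calibration(name): a dict with "fov_y" (degrees; the focal length in pixels is half the picture's height over the tangent of half this angle, whatever the lens; pixels are square), "cx", "cy" (the principal point, pixels), "R" (3x3) and "t" (3): a world point X has camera coordinates R X + t. Camera axes: x right, y down, z forward; pixel columns grow to the right and rows downward; lengths in m; the calibration is good to about 2 mm. A picture is of the moment at which its call begins: read the wrist's pose just before it. calibration takes no time and is no camera call; for the wrist camera it gives the pose at the moment of the call.
- job_done(): hands the job in; it is judged then, once.
The state is a dict: "clock": time; "q": joint angles; "qvel": joint speeds; "tau": joint torques, N m; "tool_pos": TCP position; "ee_rot": TCP orientation; "force": force on the tool from outside, world axes, zero at the start; "wrist_torque": the same for the moment, N m; "grip_width": finger opening in m; "finger_force": force on a finger pad.
Only numpy, scipy, OpenCV 4.12 (cv2) and the standard library are available. Lean on these libraries where they do the work, as an engineer would, in place of code of your own. Each camera call takes 0.05 s, during which the arm holds its last target. There are 200 camera calls.

TASK

Set the slotted steel block down on the bed of the bench clamp, between its jaws and the right way up, its long sides along the jaw faces, and let go of it. Then roll the clamp's thumbwheel with a fingertip, pressing only lightly, until the sliding jaw holds the block firmly against the fixed jaw. Move the jaw by the wheel alone, never by pushing the jaw, and leave the other things on the bench where they are.

Things in the scene. Friction and masses are not known exactly. Their poses are not given: they have to be found in the camera images.
- vise: Grey cast bench clamp, fixed. Origin on the bench under it, z up; x runs along its 200 mm bed from the wheel end (x -110 mm) to the fixed-jaw end (x +90). Bed top z 22 mm, 48 wide. Foot flange 100 wide, 8 high, bolt heads to 12, x -80 to +40. Fixed jaw face at x +55, 44 wide, top z 52. Wheel housing x -104 to -20, 56 wide, flat top deck z 54.
- deck (a point): Middle of the slot (16 by 38 mm) in the housing's top deck, out of which the thumbwheel's rim stands 5 to 7 mm; clamp x -60, y 0, z 54 mm; axes as the clamp's.
- jaw: Grey sliding jaw, 44 mm wide, 22 thick, top at clamp z 51 mm. Origin: bottom middle of its face towards the fixed jaw; axes as the clamp's. The wheel's self-locking screw moves it, 2 mm towards the fixed jaw per rad, and holds it when let go. Opening between the jaws 32 to 36 mm at the start. Pushing it with the arm (over 5 N) is damage.
- wheel: Knurled steel thumbwheel, 32 mm across, 12 wide. Origin on its axis at clamp x -60, y 0, z 44 mm; its x axis is the clamp's, the other two turn with it. Rolling its top towards clamp +y closes the jaw; 3 to 5 rad are needed, in several strokes. Worn 0.8 mm out of true: its top rises and falls between clamp z 59.2 and 60.8 mm. More than 25 N of fingertip force damages it.
- rim (a point): Mean height of the wheel's top (fixed point, clamp x -60, y 0, z 60 mm; axes as the clamp's). Turning it free takes about 2 N along the rim: press with 5 to 12 N, less slips. The wheel is rigid: 1 mm too low gives some 20 N or more. Once the jaw meets the block the wheel stops turning and the finger drags or slips.
- block: Loose bright steel block with a lengthwise slot in its top, 26 mm (x) by 50 mm (y) by 34 mm (z), 0.24 to 0.39 kg. Origin in the middle of its underside, z up, y along its 50 mm length and the slot (10 mm wide, 10 mm deep). Either way round is right.
- weight: Bystander: round dark steel weight with a knob, 44 mm across, 50 mm high. Origin in the middle of its underside.
- driver: Bystander: screwdriver with an orange handle lying on the bench. Origin near its middle, x along it.
- bin: Bystander: open yellow parts bin, 110 by 170 by 60 mm. Origin in the middle of its underside.
There are look-alikes about, which are no part of the job. Of the things shaped like the block, the steel one is meant.

How it is judged:
On the way, in this order (a step that is already met when the one before it is completed fails the run):
1. the block stands on the bed between the jaws and is let go, not yet clamped (x of block in the frame of vise between 0.03 and 0.046 m and y of block in the frame of vise between -0.012 and 0.012 m and z of block in the frame of vise between 0.019 and 0.025 m and angle between block's own z axis and vertical below 0.08 rad and angle between the y axis of block and the y axis of vise, either way round below 0.2 rad and contact force between the fingers and block below 0.1 N and contact force between jaw and block below 4 N), for 0.2 s.
2. the jaw clamps the block against the fixed jaw (x of block in the frame of vise between 0.03 and 0.046 m and y of block in the frame of vise between -0.012 and 0.012 m and z of block in the frame of vise between 0.019 and 0.025 m and angle between block's own z axis and vertical below 0.08 rad and angle between the y axis of block and the y axis of vise, either way round below 0.2 rad and contact force between jaw and block above 6 N), for 0.2 s.
At the end, for the whole second after the job is handed in: The block stands upright (within 0.08 rad) on the bed, within 12 mm of the jaws' middle, square to the jaws and against the fixed jaw (within 3 mm), at rest, and the sliding jaw presses it with more than 6 N (y of block in the frame of vise between -0.012 and 0.012 m and z of block in the frame of vise between 0.019 and 0.025 m and angle between block's own z axis and vertical below 0.08 rad and angle between the y axis of block and the y axis of vise, either way round below 0.2 rad and x of block in the frame of vise between 0.039 and 0.045 m and contact force between jaw and block above 6 N and linear speed of block below 0.01 m/s); the robot touches nothing.
It fails at once if the fingers load the thumbwheel with more than 25 N (contact force between the fingers and wheel above 25 N).
It fails at once if the robot pushes the sliding jaw with more than 5 N (contact force between any of the fingers, the arm and jaw above 5 N).
It fails at once if a bystander is moved more than 20 mm (distance of any of weight, driver, bin from where it was at the start of the episode above 0.02 m).
It also fails if it takes over 72 s, if anything falls off the work surface, if the arm or the gripper's body presses on something with over 40 N, if the wrist force passes 120 N, or if a joint passes its speed limit or range.

## Working session

There is one attempt and no reset: what is moved stays moved. The work goes in short steps, Python scripts to look and compute and a tool call to move; the robot and the scene stay as the last step left them, time stands still between calls to the robot, and variables do not carry over. Pictures are saved under pics/ and viewed, at most 10 in all, crops included, and the job is handed in when it is done.

Besides the shell and the picture viewer there is one more tool, called after "Request:" in YAML: its name, and indented under it one key for each argument. jog_arm: Moves the arm, as the interface text tells. Its arguments: {"type":"object","properties":{"increments":{"type":"array"},"newtons":{"type":"number"}},"required":["increments"]}

```bash
mkdir -p pics; cat > h.py <<'E'
from plant import *
import numpy as np, cv2
def cloud(name):
    c=calibration(name); p,d=camera(name); h,w=d.shape
    f=h/2/np.tan(np.radians(c["fov_y"])/2)
    v,u=np.mgrid[:h,:w]; X=np.stack([(u-c["cx"])/f*d,(v-c["cy"])/f*d,d],-1)
    W=(X-np.array(c["t"]))@np.array(c["R"]); W[d==0]=np.nan
    return p,d,W
E
python3 - <<'E'
from h import *
s=sense(); print(s)
for n in("scene","top"):
    p,d,W=cloud(n); cv2.imwrite(f"pics/{n}1.png",p[:,:,::-1]); np.savez(f"{n}1.npz",p=p,W=W); c=calibration(n); print(n,c)
E
```

```text
{'clock': 0.0, 'q': array([-1.27252743e+00,  4.94202606e-01,  1.34612998e+00,  1.20901721e-05,
        1.30251482e+00, -9.54727392e-02]), 'qvel': array([ 0.00032224, -0.00114914,  0.00089823,  0.00044913,  0.00050467,
        0.00015571]), 'tau': array([-2.06367651e-03, -8.78843236e+01, -3.81857479e+01,  7.06026144e-02,
        5.34763222e-02, -1.04278904e-04]), 'tool_pos': array([ 0.23969258, -0.5768119 ,  0.22732658]), 'ee_rot': array([-6.24742409e-04,  9.80683572e-01,  1.95599943e-01, -5.77077591e-05]), 'force': array([ 0.99814683, -0.19112994,  0.43442728]), 'wrist_torque': array([0.0171539 , 0.07136736, 0.00344841]), 'finger_force': 0.0, 'grip_width': 0.09102976011898568}
scene {'fov_y': 43.32423442071575, 'cx': 280.36343390089866, 'cy': 212.79149077625462, 'R': array([[-0.67245805,  0.73994153,  0.01693217],
       [ 0.48943249,  0.46172406, -0.73977478],
       [-0.55520807, -0.48918036, -0.67264149]]), 't': array([ 0.37914487, -0.23714983,  1.50737266])}
top {'fov_y': 52.21685578332946, 'cx': 275.67311688407443, 'cy': 206.98527287155093, 'R': array([[-0.02712955, -0.99950991,  0.01561818],
       [-0.9950309 ,  0.02550407, -0.09624478],
       [ 0.09579929, -0.01815165, -0.99523516]]), 't': array([0.01776501, 0.56637114, 0.99833758])}
```

View pics/scene1.png

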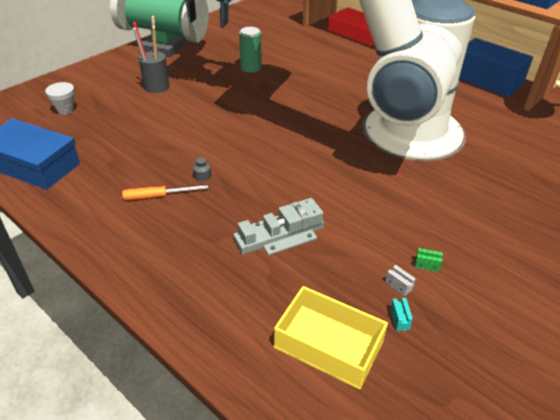

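View pics/top1.png

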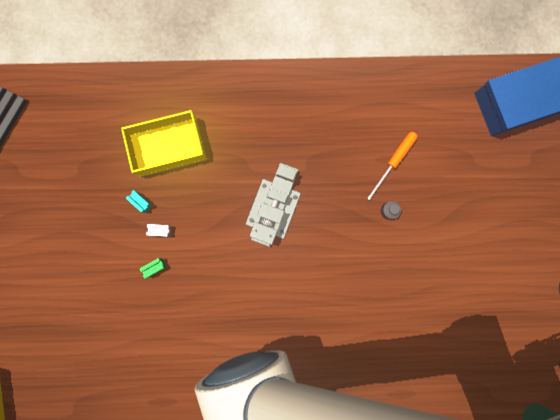

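Candidates for the block, as top / scene pixels: green (152,268)/(429,260), teal (138,201)/(402,314), bright grey steel (158,230)/(400,280). By the description the steel one is meant. The vise is at top (272,208), with its wheel end at (265,235) and the fixed jaw at (287,172).

```bash
python3 - <<'E'
from h import *
z=np.load("top1.npz"); p,W=z["p"],z["W"]
cv2.imwrite("pics/crop.png",cv2.resize(np.hstack([p[180:290,100:210],p[150:260,220:330]])[:,:,::-1],(800,400),interpolation=cv2.INTER_CUBIC))
def reg(u0,u1,v0,v1,zl,zh):
    P=W[v0:v1,u0:u1].reshape(-1,3); return P[(P[:,2]>zl)&(P[:,2]<zh)]
for n,r in dict(steel=(135,182,218,244),green=(135,170,255,283),teal=(122,155,185,218),weight=(378,405,198,222),driver=(365,420,128,202)).items():
    P=reg(*r,0.012,.09); R=cv2.minAreaRect((P[:,:2]*1000).astype(np.float32)); print(n,len(P),np.round(R[0],1),np.round(R[1],1),R[2],P[:,2].max(), np.median(W[r[2]:r[3],r[0]:r[1],2]))
P=reg(240,305,155,255,0.046,.075); 
R=cv2.minAreaRect((P[:,:2]*1000).astype(np.float32)); print(R)
P2=reg(240,305,155,255,0.004,.075);print(np.percentile(P2[:,2],[0,25,50,75,90,100]))
P=reg(110,220,100,185,0.03,.09); print("bin",cv2.minAreaRect((P[:,:2]*1000).astype(np.float32)),P[:,2].max())
E
```

```text
steel 251 [520.3 284.2] [50.6 25.8] 86.11309814453125 0.038770737681832236 nan
green 269 [431.8 298.1] [26.5 50.5] 27.08011817932129 0.03755572492005758 nan
teal 268 [590.8 332.3] [51.8 26.2] 47.20894241333008 0.0384917256016755 nan
weight 287 [ 553.4 -273.9] [41.4 41.2] 86.97393035888672 0.054076680995845686 nan
driver 499 [ 653.4 -299. ] [ 60.1 198.1] 57.48518753051758 0.033891795309897374 nan
((574.5966796875, 7.016639709472656), (56.0429573059082, 184.22828674316406), 67.90983581542969)
[0.00400629 0.00887192 0.02343592 0.05244682 0.05447689 0.06310779]
bin ((727.3583984375, 267.2975158691406), (111.34168243408203, 170.76113891601562), 13.18371295928955) 0.06417027413587956
```

View pics/crop.png

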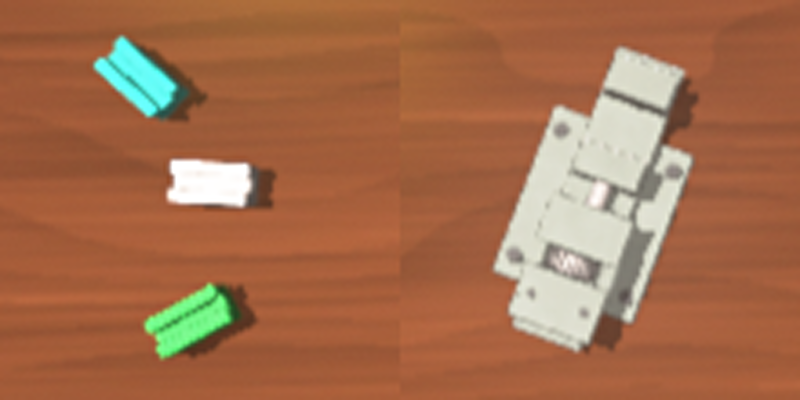

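The crop confirms the bright steel block at crop (210,183), lying lengthwise along world y, with notches at its ends from the slot. The clamp is on the right, its wheel at crop (570,262).

```bash
cat >> h.py <<'E'
from scipy.spatial.transform import Rotation as Ro
def yaw(): 
    w,x,y,z=sense()["ee_rot"]; return 2*np.arctan2(y,x)
def inc(xyz_mm,phi):
    "shift in tool axes (mm) and turn about tool z to TCP target with tool yaw phi"
    s=sense(); q=s["ee_rot"]; R=Ro.from_quat([*q[1:],q[0]]).as_matrix()
    d=R.T@(np.array(xyz_mm)-1000*s["tool_pos"]); t=(yaw()-phi+np.pi)%(2*np.pi)-np.pi
    return np.round(d,1),round(t,3)
E
python3 - <<'E'
from h import *
c=calibration("wrist"); R=np.array(c["R"]); C=-R.T@c["t"]; s=sense(); q=s["ee_rot"]; T=Ro.from_quat([*q[1:],q[0]]).as_matrix()
print(c["fov_y"],T.T@(C-s["tool_pos"])*1000, T.T@R[2],yaw())
print(inc([560,15,230],np.radians(-22)))
E
```

```text
58.460842170925815 [  72.86282451    0.62712516 -155.92703504] [-2.62382311e-01 -3.70698788e-04  9.64963930e-01] 0.39380133369360365
(array([ 522.9, -423.7,   -2.1]), np.float64(0.778))
```

Request:
jog_arm:
  increments: [1,523,-424,-2,0.78,1,523,-424,-2,0.78,1,523,-424,-2,0.78,1,523,-424,-2,0.78,1,523,-424,-2,0.78,1,523,-424,-2,0.78,1,523,-424,-2,0.78,1,523,-424,-2,0.78,1,523,-424,-2,0.78,1,523,-424,-2,0.78]

```text
clock: 1.1
tool_pos: [0.4717, -0.1479, 0.2293]
ee_rot: [-0.0, 0.981, -0.192, -0.0]
force: [0.7, -0.2, 0.1]
grip_width: 0.0913
finger_force: 0.0
```

```bash
python3 -c "
from h import *
print(sense()['tool_pos'],inc([560,15,230],np.radians(-22)))"
```

```text
[ 0.47165648 -0.14789636  0.2293461 ] (array([  20.5, -184.2,   -0.7]), np.float64(-0.002))
```

Request:
jog_arm:
  increments: [1,20,-184,0,0,1,20,-184,0,0,1,20,-184,0,0,1,20,-184,0,0,1,20,-184,0,0,1,20,-184,0,0,1,20,-184,0,0,1,20,-184,0,0]

```text
clock: 1.9
tool_pos: [0.5586, 0.012, 0.2294]
ee_rot: [0.0, 0.981, -0.193, -0.0]
force: [0.1, 0.1, 0.1]
grip_width: 0.0913
finger_force: 0.0
```

```bash
python3 - <<'E'
from h import *
p,d,W=cloud("wrist"); cv2.imwrite("pics/w1.png",p[:,:,::-1]); np.savez("w1.npz",p=p,W=W)
# plane check and height map fit of the vise
P=W.reshape(-1,3); P=P[np.isfinite(P[:,0])]*1000
print(sense()["tool_pos"],"bench z",np.median(P[abs(P[:,2])<6][:,2]))
h=np.histogram(P[(P[:,2]>4)][:,2],bins=np.arange(4,70,2)); print(list(zip(h[1],h[0])))
E
```

```text
[0.55866788 0.01206438 0.2294213 ] bench z -0.6387020316760711
[(np.int64(4), np.int64(657)), (np.int64(6), np.int64(3787)), (np.int64(8), np.int64(1104)), (np.int64(10), np.int64(521)), (np.int64(12), np.int64(451)), (np.int64(14), np.int64(506)), (np.int64(16), np.int64(253)), (np.int64(18), np.int64(421)), (np.int64(20), np.int64(2477)), (np.int64(22), np.int64(715)), (np.int64(24), np.int64(278)), (np.int64(26), np.int64(265)), (np.int64(28), np.int64(276)), (np.int64(30), np.int64(208)), (np.int64(32), np.int64(185)), (np.int64(34), np.int64(179)), (np.int64(36), np.int64(195)), (np.int64(38), np.int64(292)), (np.int64(40), np.int64(256)), (np.int64(42), np.int64(242)), (np.int64(44), np.int64(196)), (np.int64(46), np.int64(232)), (np.int64(48), np.int64(820)), (np.int64(50), np.int64(2344)), (np.int64(52), np.int64(3863)), (np.int64(54), np.int64(1014)), (np.int64(56), np.int64(280)), (np.int64(58), np.int64(627)), (np.int64(60), np.int64(129)), (np.int64(62), np.int64(0)), (np.int64(64), np.int64(0)), (np.int64(66), np.int64(0))]
```

View pics/w1.png

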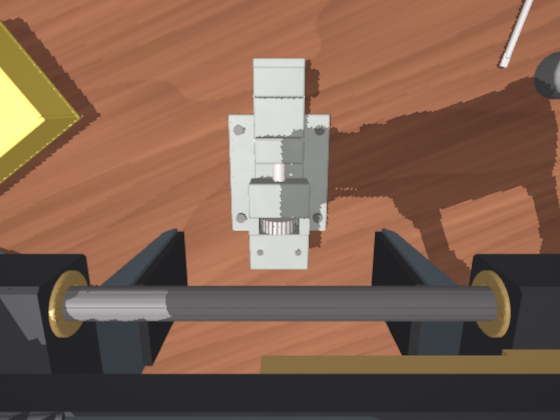

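The wrist view has the clamp upright in the picture: fixed jaw (279,78), open bed (279,117), sliding jaw (279,152), wheel (279,226). Next I fit a box model to its cloud.

```bash
cat > fit.py <<'E'
from h import *
from scipy.optimize import least_squares
def fitvise(W,x0):
    P=W.reshape(-1,3)*1000; P=P[np.isfinite(P[:,0])]
    P=P[(np.hypot(P[:,0]-x0[0],P[:,1]-x0[1])<135)&(P[:,2]>4)&(P[:,2]<64)]
    # wall the search off from other objects
    def loc(p):
        c,s=np.cos(p[2]),np.sin(p[2]); d=P[:,:2]-p[:2]
        return np.c_[d@[c,s],d@[-s,c],P[:,2]-p[3]]
    L=loc(x0); P=P[(abs(L[:,0])<125)&(abs(L[:,1])<60)]
    def res(p):
        L=loc(p); j=p[4]; D=[]
        for a in [(-110,90,24,0,22),(-80,40,50,0,8),(55,90,22,22,52),(-104,-20,28,0,54),(j-22,j,22,22,51)]:
            c=np.array([(a[0]+a[1])/2,0,(a[3]+a[4])/2]);h=np.array([(a[1]-a[0])/2,a[2],(a[4]-a[3])/2])
            q=abs(L-c)-h; D.append(np.linalg.norm(np.maximum(q,0),axis=1)+np.minimum(q.max(1),0))
        return np.min(D,axis=0)
    r=least_squares(res,x0,loss="soft_l1",f_scale=.7,diff_step=1e-5,x_scale=[1,1,.01,1,1])
    return r.x,np.median(abs(r.fun)),len(P)
E
python3 - <<'E'
from fit import *
for f in("w1","top1"):
    W=np.load(f+".npz")["W"]
    for x0 in ([575,7,-.38,0,20],[580,0,-.4,0,22]): x,m,n=fitvise(W,x0); print(f,np.round(x,3),np.degrees(x[2]).round(2),m,n)
c=[520,284]
print(inc([520.3-20,284.2,130],-.068))
E
```

```text
w1 [ 5.81981e+02  1.27400e+00 -3.87000e-01 -6.37000e-01  1.87020e+01] -22.19 0.5365389669639917 16472
w1 [ 5.81975e+02  1.25100e+00 -3.87000e-01 -6.37000e-01  1.87000e+01] -22.19 0.5363838607480442 16472
top1 [ 5.85979e+02  2.57700e+00 -3.80000e-01 -3.17000e-01  1.85090e+01] -21.77 1.2109043187161754 2694
top1 [ 5.85921e+02  2.27200e+00 -3.82000e-01 -3.11000e-01  1.84500e+01] -21.87 1.2144940784377658 2692
(array([-156.9, -229.9,   99.4]), np.float64(-0.32))
```

```bash
python3 -c "
from h import *
print(inc([470,284,190],-.068))"
```

```text
(array([-184.9, -218.3,   39.4]), np.float64(-0.32))
```

Request:
jog_arm:
  increments: [1,-185,-218,39,-0.32,1,-185,-218,39,-0.32,1,-185,-218,39,-0.32,1,-185,-218,39,-0.32,1,-185,-218,39,-0.32,1,-185,-218,39,-0.32,1,-185,-218,39,-0.32,1,-185,-218,39,-0.32,1,-185,-218,39,-0.32,1,-185,-218,39,-0.32]

```text
clock: 2.95
tool_pos: [0.4704, 0.2835, 0.1906]
ee_rot: [-0.0, 0.999, -0.034, 0.0]
force: [-0.1, 0.2, -0.2]
grip_width: 0.0912
finger_force: 0.0
```

```bash
cat > blk.py <<'E'
from h import *
def blk(W,c=(518,283),r=45,zl=16,zh=45):
    P=W.reshape(-1,3)*1000; P=P[np.isfinite(P[:,0])]; P=P[(np.hypot(P[:,0]-c[0],P[:,1]-c[1])<r)&(P[:,2]>zl)&(P[:,2]<zh)]
    return P
E
python3 - <<'E'
from blk import *
p,d,W=cloud("wrist"); cv2.imwrite("pics/w2.png",p[:,:,::-1]); print(sense()["tool_pos"])
for zl in (10,30):
    P=blk(W,zl=zl); R=cv2.minAreaRect(P[:,:2].astype(np.float32)); print(len(P),R)
a=np.radians(R[2]); print(np.histogram(P[:,2],bins=range(30,42)))
P=blk(W,zl=15); d=P[:,:2]-R[0]; ax=np.array([np.cos(a),np.sin(a)]); 
if R[1][0]<R[1][1]: ax=np.array([-ax[1],ax[0]])
s=d@[-ax[1],ax[0]]; l=d@ax
for k in range(-14,14,2): m=(s>=k)&(s<k+2)&(abs(l)<20); print(k,m.sum(),np.percentile(P[m,2],[10,50,90]) if m.any() else'')
E
```

```text
[0.47031571 0.28356358 0.1905765 ]
1961 ((516.906982421875, 283.7164611816406), (49.68062973022461, 26.0831356048584), 85.22489166259766)
1202 ((516.9151000976562, 283.8141784667969), (49.48450469970703, 26.0831356048584), 85.22489166259766)
(array([  9,  66, 430, 545, 142,  10,   0,   0,   0,   0,   0]), array([30, 31, 32, 33, 34, 35, 36, 37, 38, 39, 40, 41]))
-14 107 [19.43074863 32.10485778 33.7700907 ]
-12 128 [32.51309589 33.21499184 34.20922626]
-10 118 [32.36813637 33.23566336 34.07133279]
-8 125 [32.44553289 33.30539342 34.18488176]
-6 72 [23.33280495 32.84687005 33.52839396]
-4 119 [22.31059384 23.18622754 24.22502711]
-2 103 [22.31463254 23.23003145 24.05696375]
0 120 [22.44363776 23.50562135 24.29391053]
2 107 [22.48953498 23.26507442 24.12904829]
4 171 [23.02093613 27.98024743 33.25540208]
6 117 [32.40323311 33.22837481 34.24428621]
8 113 [32.28628337 33.29646503 34.15216143]
10 123 [32.26911849 33.31665665 34.1320343 ]
12 51 [32.15829498 32.94074149 33.56792644]
```

View pics/w2.png

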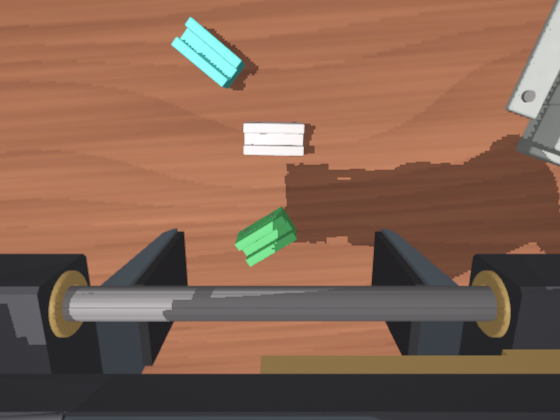

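The steel block is at (274,139) in the wrist view, slot up (10 mm deep in the cloud).

```bash
python3 -c "
from h import *
print(inc([517,283.8,18],-.077))"
```

```text
(array([ 46.5,  -3.4, 172.6]), np.float64(0.009))
```

Request:
jog_arm:
  increments: [1,46.5,-3.4,60,0.009,1,46.5,-3.4,90,0.009,1,46.5,-3.4,120,0.009,1,46.5,-3.4,140,0.009,1,46.5,-3.4,155,0.009,1,46.5,-3.4,165,0.009,1,46.5,-3.4,170,0.009,1,46.5,-3.4,172.5,0.009,1,46.5,-3.4,172.5,0.009,1,46.5,-3.4,172.5,0.009]

```text
clock: 4.0
tool_pos: [0.5168, 0.2851, 0.0185]
ee_rot: [-0.0, 0.999, -0.038, 0.0]
force: [-1.2, -1.4, -0.7]
grip_width: 0.0912
finger_force: 0.0
```

Request:
jog_arm:
  increments: [0.5,0,0,0,0,0.3,0,0,0,0,0.3,0,0,0,0,0.3,0,0,0,0,0.3,0,0,0,0,0.3,0,0,0,0,0.3,0,0,0,0]
  newtons: 30

```text
clock: 4.7
tool_pos: [0.5164, 0.285, 0.0179]
ee_rot: [-0.0, 0.999, -0.038, -0.0]
force: [-1.1, -0.2, 0.3]
grip_width: 0.0499
finger_force: 30.0
```

```bash
python3 -c "
from h import *
print(inc([615.9,-12.5,110],-.387), inc([517,284,110],yaw()))"
```

```text
(array([121.6, 289.2, -92.1]), np.float64(0.312)) (array([  0.7,   0.9, -92.1]), np.float64(0.0))
```

Request:
jog_arm:
  increments: [0.3,0,0,-30,0,0.3,0,0,-70,0,0.3,15,30,-92,0.08,0.3,40,78,-92,0.2,0.3,58,123,-92,0.31,0.3,75,168,-92,0.31,0.3,92,213,-92,0.31,0.3,108,255,-92,0.31,0.3,121.5,289,-92,0.312,0.3,121.5,289,-92,0.312]

```text
clock: 5.7
tool_pos: [0.6171, -0.0168, 0.1096]
ee_rot: [0.0, 0.981, -0.194, 0.001]
force: [-0.2, 0.7, -2.4]
grip_width: 0.05
finger_force: 30.0
```

Request:
jog_arm:
  increments: [0.3,0,0,0,0,0.3,0,0,0,0,0.3,0,0,0,0]

```text
clock: 6.0
tool_pos: [0.6154, -0.0112, 0.1098]
ee_rot: [-0.0, 0.981, -0.192, -0.0]
force: [0.3, -0.5, -2.0]
grip_width: 0.0503
finger_force: 30.0
```

```bash
python3 - <<'E'
from fit import *
print(inc([615.9,-12.5,41],-.387)); p,d,W=cloud("wrist"); cv2.imwrite("pics/w3.png",p[:,:,::-1])
p,d,W=cloud("top"); np.savez("top2.npz",W=W,p=p)
from blk import blk
P=blk(W,(619,-11),60,118,140); print(len(P)and cv2.minAreaRect(P[:,:2].astype(np.float32)))
E
```

```text
(array([ 1. ,  1. , 68.8]), np.float64(0.001))
((593.121337890625, -29.575586318969727), (0.0, 0.0), 0.0)
```

View pics/w3.png

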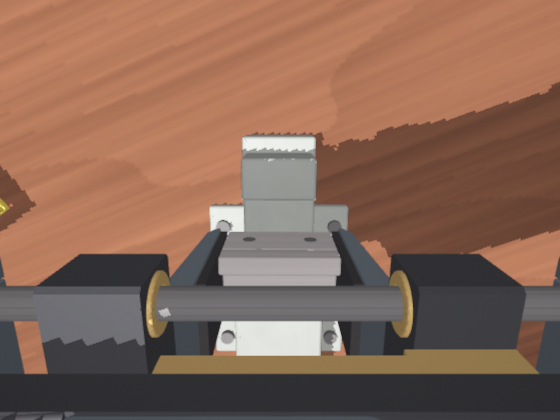

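```bash
python3 - <<'E'
from fit import *
p,d,W=cloud("wrist"); W=W*1000
for r in (150,170,190,205,215,225,236,245,251,255,260,265,270,275,330,345): print(r,np.round(W[r,270],1),np.round(W[r,249],1))
m=np.isfinite(W[...,0])&(W[...,2]>90); P=W[225:285,200:360][m[225:285,200:360]]
v=np.array([582,1.26]);c,s=np.cos(-.387),np.sin(-.387)
d=P[:,:2]-v; L=np.c_[d@[c,s],d@[-s,c],P[:,2]]; t=1000*sense()["tool_pos"]; e=t[:2]-v; print("tool in vise",e@[c,s],e@[-s,c],t[2])
L=L[abs(L[:,1])<24.5]; print(len(L),np.percentile(L,[1,5,25,50,75,95,99],axis=0).round(1))
x,m,n=fitvise(W/1000,[582,1.3,-.387,-.6,18.7]); print(x,m,n)
E
```

```text
150 [660.1 -24.3  22.3] [665.  -11.5  20.1]
170 [652.2 -21.7  50.8] [656.8 -10.6  51.2]
190 [641.3 -17.2  50.8] [645.9  -5.8  50.6]
205 [625.9 -10.2  21.1] [631.1   3.   20.7]
215 [619.2  -7.4  20.3] [624.7   5.8  21. ]
225 [612.9  -4.8  21.5] [618.5   8.4  22.1]
236 [630.  -13.8  98.2] [633.8  -4.6  98.3]
245 [629.7 -13.9 109.6] [633.9  -5.7 111.5]
251 [629.7 -14.1 116.8] [633.2  -6.  117.4]
255 [629.7 -14.2 121.4] [633.   -6.2 121.5]
260 [629.3 -14.1 125.5] [632.3  -6.2 125.1]
265 [627.  -13.2 125. ] [630.1  -5.2 124.6]
270 [625.4 -12.5 125.9] [628.4  -4.6 125.5]
275 [623.1 -11.6 125.4] [626.1  -3.5 124.9]
330 [556.8  17.5  53.8] [561.9  30.   53.9]
345 [546.4  21.9  53.5] [551.3  34.7  53.1]
tool in vise 35.97858064088945 0.8589352223684107 109.92106565512994
6006 [[ 33.9 -24.   92.8]
 [ 34.9 -22.   96.4]
 [ 44.5 -12.2 111.4]
 [ 49.7  -0.  116.8]
 [ 50.2  12.1 124.9]
 [ 50.5  21.9 125.8]
 [ 50.7  23.9 126.3]]
[ 5.81695902e+02  1.68425785e+00 -3.86691618e-01 -6.27500527e-01
  1.87000000e+01] 0.469581873603909 12682
```

The view shows the held block at (280,252) between the fingers, just behind the fixed jaw at (279,170). Depth puts its centre at clamp x 37.3, with about 5 mm clearance on each side. Lowering it now.

Request:
jog_arm:
  increments: [0.3,0,0.7,15,0,0.3,0,0.7,35,0,0.3,0,0.7,50,0,0.3,0,0.7,60,0,0.3,0,0.7,65,0,0.3,0,0.7,68,0,0.3,0,0.7,69.4,0,0.3,0,0.7,69.4,0,0.3,0,0.7,69.4,0]

```text
clock: 7.05
tool_pos: [0.6158, -0.013, 0.041]
ee_rot: [-0.0, 0.981, -0.192, 0.0]
force: [-0.4, -1.0, -3.5]
grip_width: 0.0496
finger_force: 30.0
```

Request:
jog_arm:
  increments: [0.3,0,0,0.4,0,0.3,0,0,0.4,0,0.3,0,0,0.4,0]

```text
clock: 7.35
tool_pos: [0.6156, -0.013, 0.0402]
ee_rot: [-0.0, 0.981, -0.192, 0.0]
force: [-0.1, -0.2, -3.2]
grip_width: 0.0499
finger_force: 30.0
```

Request:
jog_arm:
  increments: [0.3,0,0,0.4,0,0.3,0,0,0.4,0,0.3,0,0,0.4,0]

```text
clock: 7.65
tool_pos: [0.6156, -0.013, 0.0399]
ee_rot: [0.0, 0.981, -0.192, 0.0]
force: [-1.9, 0.6, 3.1]
grip_width: 0.0499
finger_force: 30.0
```

Request:
jog_arm:
  increments: [0.75,0,0,0,0,0.75,0,0,0,0,0.75,0,0,0,0,0.75,0,0,0,0,0.75,0,0,-20,0,0.75,0,0,-50,0,0.75,0,0,-80,0,0.75,0,0,-110,0,0.75,0,0,-110,0,0.75,0,0,-110,0]

```text
clock: 8.65
tool_pos: [0.6158, -0.013, 0.1501]
ee_rot: [-0.0, 0.981, -0.192, 0.001]
force: [1.4, -0.4, -0.4]
grip_width: 0.0685
finger_force: 0.0
```

```bash
python3 - <<'E'
from fit import *
p,d,W=cloud("wrist"); cv2.imwrite("pics/w4.png",p[:,:,::-1]); W=W*1000
P=W.reshape(-1,3);P=P[np.isfinite(P[:,0])]
v=np.array([581.8,1.5]);c,s=np.cos(-.387),np.sin(-.387)
d=P[:,:2]-v; L=np.c_[d@[c,s],d@[-s,c],P[:,2]+.7]; np.save("L4.npy",L)
m=(abs(L[:,0]-37)<22)&(abs(L[:,1])<35)&(L[:,2]>53.2)&(L[:,2]<60); print(m.sum(),cv2.minAreaRect(L[m,:2].astype(np.float32)),np.median(L[m,2]))
print(sense())
def T(x,y,z): return [581.8+c*x-s*y,1.5+s*x+c*y,z]
print(inc(T(-60,0,120),-.387))
E
```

```text
1649 ((41.981590270996094, -1.9806671142578125), (33.760398864746094, 49.98482131958008), 0.010844693519175053) 55.8834770334426
{'clock': 8.7, 'q': array([-1.18080549e-01,  5.62145501e-01,  1.45976549e+00,  2.58220740e-05,
        1.12020439e+00,  1.83991290e+00]), 'qvel': array([ 0.00016508,  0.01673251,  0.00901067, -0.00161585, -0.0003789 ,
        0.00119392]), 'tau': array([ 3.44466849e-02, -9.19325423e+01, -3.45028889e+01,  1.44289373e-02,
       -4.85092693e-02,  1.12764114e-04]), 'tool_pos': array([ 0.61522091, -0.01295929,  0.14920663]), 'ee_rot': array([ 8.13112903e-06,  9.81317143e-01, -1.92396979e-01, -2.61495617e-04]), 'force': array([-0.56979869, -0.44371263, -0.04218494]), 'wrist_torque': array([ 0.04041711,  0.09010719, -0.00653236]), 'finger_force': 0.0, 'grip_width': 0.06833541105937822}
(array([-96.4,  -0.8,  29.3]), np.float64(-0.0))
```

View pics/w4.png

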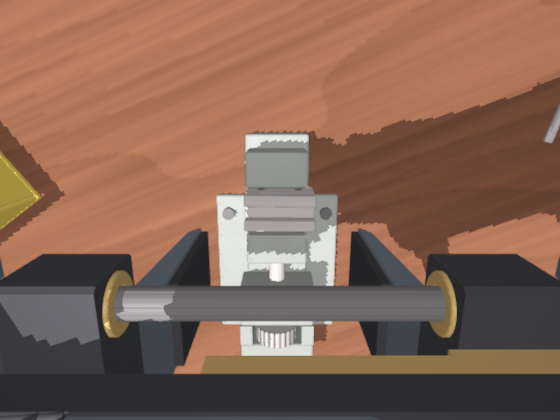

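The block stands between the jaws at (280,210), square, its slot along the jaws; the wheel shows at (277,335). Next I estimate the height of the wheel's top, then approach it with shut fingers.

```bash
cat > v.py <<'E'
from h import *
c,s=np.cos(-.387),np.sin(-.387)
def T(x,y,z): return [581.8+c*x-s*y,1.5+s*x+c*y,z]
def V():
    t=1000*sense()["tool_pos"]; d=t[:2]-[581.8,1.5]; return np.round([d@[c,s],d@[-s,c],t[2]],2)
E
python3 - <<'E'
from v import *
L=np.load("L4.npy")
for f in (L,):
    m=(abs(f[:,0]+60)<5)&(abs(f[:,1])<3)&(f[:,2]>50); print("wheel",m.sum(),np.percentile(f[m,2],[10,50,90]))
    m=(abs(f[:,0]+30)<6)&(abs(f[:,1])<20)&(f[:,2]>45); print("deck",m.sum(),np.median(f[m,2]))
W=np.load("w1.npz")["W"].reshape(-1,3)*1000; d=W[:,:2]-[581.8,1.5]; f=np.c_[d@[c,s],d@[-s,c],W[:,2]+.65]
m=(abs(f[:,0]+60)<5)&(abs(f[:,1])<3)&(f[:,2]>50); print("wheel",m.sum(),np.percentile(f[m,2],[10,50,90]))
m=(abs(f[:,0]+35)<8)&(abs(f[:,1])<20)&(f[:,2]>45); print("deck",m.sum(),np.median(f[m,2]))
print(inc(T(-60,-10,80),-.387))
E
```

```text
wheel 96 [60.19978123 61.0912308  61.92098585]
deck 0 nan
wheel 76 [60.06022362 60.93830865 61.98664087]
deck 748 54.07062691336091
(array([-96.4,   9.2,  69.3]), np.float64(-0.0))
  return _methods._mean(a, axis=axis, dtype=dtype,
  ret = ret.dtype.type(ret / rcount)
```

Request:
jog_arm:
  increments: [0,-45,5,0,0,0,-80,9,20,0,0,-96.4,9.2,45,0,0,-96.4,9.2,60,0,0,-96.4,9.2,69,0,0,-96.4,9.2,71,0,0,-96.4,9.2,72,0,0,-96.4,9.2,72,0,0,-96.4,9.2,72,0]
  newtons: 10

```text
clock: 9.6
tool_pos: [0.5233, 0.0148, 0.0781]
ee_rot: [-0.0, 0.981, -0.192, 0.0]
force: [0.0, 0.5, 0.4]
grip_width: 0.0012
finger_force: 0.0
```

```bash
python3 -c "
from v import *
s=sense();print(V(),s['force'],s['grip_width'],s['finger_force'],inc(T(-60,-10,75.2),-.387))"
```

```text
[-59.21  -9.78  78.12] [0.0186215  0.53081079 0.44740549] 0.0011606782425224514 0.0 (array([-0.8,  0.2,  2.9]), np.float64(-0.0))
```

Request:
jog_arm:
  increments: [0,-0.8,0,1.5,0,0,-0.8,0,2.5,0,0,-0.8,0,2.8,0,0,-0.8,0,2.8,0,0,-0.8,0,2.8,0]

```text
clock: 10.1
tool_pos: [0.5221, 0.0152, 0.0749]
ee_rot: [-0.0, 0.981, -0.192, 0.0]
force: [0.7, 1.4, 0.2]
grip_width: 0.0004
finger_force: 0.0
```

Request:
jog_arm:
  increments: [0,0,0,0.3,0,0,0,0,0.3,0,0,0,0,0.3,0]

```text
clock: 10.4
tool_pos: [0.5221, 0.0152, 0.0746]
ee_rot: [0.0, 0.981, -0.192, -0.0]
force: [-0.0, 0.6, 1.0]
grip_width: 0.0005
finger_force: 0.0
```

Request:
jog_arm:
  increments: [0,0,0,0.3,0,0,0,0,0.3,0,0,0,0,0.3,0]

```text
clock: 10.7
tool_pos: [0.5221, 0.0152, 0.0743]
ee_rot: [-0.0, 0.981, -0.192, 0.0]
force: [-0.1, 0.4, -1.2]
grip_width: 0.0004
finger_force: 0.0
```

Request:
jog_arm:
  increments: [0,0,0,0.3,0,0,0,0,0.3,0,0,0,0,0.3,0]

```text
clock: 11.0
tool_pos: [0.5221, 0.0152, 0.074]
ee_rot: [-0.0, 0.981, -0.192, 0.0]
force: [-0.2, -0.4, 0.9]
grip_width: 0.0005
finger_force: 0.2
```

Request:
jog_arm:
  increments: [0,0,0,0.3,0,0,0,0,0.3,0,0,0,0,0.3,0]

```text
clock: 11.3
tool_pos: [0.5221, 0.0152, 0.0737]
ee_rot: [-0.0, 0.981, -0.192, 0.0]
force: [0.6, 0.1, 1.9]
grip_width: 0.0003
finger_force: 1.1
```

Request:
jog_arm:
  increments: [0,0,0,0.2,0,0,0,0,0.2,0,0,0,0,0.2,0]

```text
clock: 11.6
tool_pos: [0.5221, 0.0152, 0.0736]
ee_rot: [-0.0, 0.981, -0.192, 0.0]
force: [-0.7, 1.2, 5.9]
grip_width: 0.0005
finger_force: 2.2
```

Request:
jog_arm:
  increments: [0,0,0,0.1,0,0,0,-1.5,0.1,0,0,0,-3,0.1,0,0,0,-4,0.1,0,0,0,-4,0.1,0]

```text
clock: 12.1
tool_pos: [0.5237, 0.0186, 0.074]
ee_rot: [0.0, 0.981, -0.192, 0.0]
force: [-4.6, -2.9, 18.6]
grip_width: 0.0006
finger_force: 9.5
```

```bash
python3 -c "
from v import *
s=sense();print(V(),s['force'],[s['force'][:2]@a for a in ([c,s_] for s_ in [0])] if 0 else '', s['force'][:2]@np.array([-np.sin(-.387),c]))"
```

```text
[-60.31  -6.1   73.98] [-4.55962607 -2.89795337 18.61679658]  -4.404494079074873
```

Request:
jog_arm:
  increments: [0,0,0,-0.25,0,0,0,0,-0.25,0]

```text
clock: 12.3
tool_pos: [0.5236, 0.0186, 0.0741]
ee_rot: [0.0, 0.981, -0.192, 0.0]
force: [-3.9, -3.1, 14.5]
grip_width: 0.0006
finger_force: 7.5
```

Request:
jog_arm:
  increments: [0,0,0,-0.35,0,0,0,-1.5,-0.45,0,0,0,-3,-0.5,0,0,0,-3,-0.5,0]

```text
clock: 12.7
tool_pos: [0.5248, 0.0217, 0.0745]
ee_rot: [0.0, 0.981, -0.192, 0.0]
force: [-2.1, -0.6, 12.8]
grip_width: 0.0006
finger_force: 6.0
```

Request:
jog_arm:
  increments: [0,0,-0.8,-0.25,0,0,0,-2,-0.4,0,0,0,-3,-0.5,0,0,0,-3,-0.5,0]

```text
clock: 13.1
tool_pos: [0.5259, 0.0244, 0.0746]
ee_rot: [0.0, 0.981, -0.192, 0.0]
force: [-0.7, -0.8, 3.5]
grip_width: 0.0007
finger_force: 1.9
```

Request:
jog_arm:
  increments: [0,0,0,0.25,0,0,0,-1,0.25,0,0,0,-2,0.3,0,0,0,-3,0.3,0,0,0,-3,0.3,0]

```text
clock: 13.6
tool_pos: [0.5271, 0.0272, 0.0744]
ee_rot: [-0.0, 0.981, -0.192, 0.0]
force: [-0.6, -0.3, 6.1]
grip_width: 0.0007
finger_force: 3.0
```

```bash
python3 - <<'E'
from fit import *
from v import V
print(V(),sense()["force"])
p,d,W=cloud("top"); print(fitvise(W,[585.9,2.4,-.381,-.3,18.5]))
E
```

```text
[-60.41   3.18  74.4 ] [-0.61572257 -0.33903666  6.09423007]
(array([ 5.83561551e+02,  2.90084484e-01, -3.66363708e-01, -4.88625302e-01,
        1.85000000e+01]), np.float64(1.1387012720275216), 210)
```

Request:
jog_arm:
  increments: [0,0,-1,0.2,0,0,0,-2,0.3,0,0,0,-3,0.4,0,0,0,-4,0.5,0]

```text
clock: 14.05
tool_pos: [0.5286, 0.0309, 0.0741]
ee_rot: [-0.0, 0.981, -0.192, 0.0]
force: [-2.4, -0.1, 10.4]
grip_width: 0.0006
finger_force: 5.3
```

Request:
jog_arm:
  increments: [0,0,-1,0,0,0,0,-2,0.1,0,0,0,-3,0.2,0,0,0,-4,0.3,0]

```text
clock: 14.45
tool_pos: [0.5301, 0.0347, 0.0736]
ee_rot: [-0.0, 0.981, -0.192, 0.0]
force: [0.5, -0.6, 4.1]
grip_width: 0.0003
finger_force: 2.0
```

Request:
jog_arm:
  increments: [0,0,0,-8,0,0,0,5,-40,0,0,0,22,-40,0,0,0,22,-40,0,0,0,22,-40,0]

```text
clock: 14.95
tool_pos: [0.5216, 0.0143, 0.1136]
ee_rot: [-0.0, 0.981, -0.193, -0.0]
force: [-0.3, 1.2, 0.2]
grip_width: 0.0005
finger_force: 0.0
```

```bash
cat > jaw.py <<'E'
from v import *
def jaw():
    p,d,W=cloud("wrist"); W=W.reshape(-1,3)*1000; W=W[np.isfinite(W[:,0])]; d=W[:,:2]-[581.8,1.5]; f=np.c_[d@[c,s],d@[-s,c],W[:,2]+.65]
    for zl,zh,a in ((49.5,52.5,"jaw/fixed"),(54.5,58,"block")):
        m=(abs(f[:,1])<18)&(f[:,2]>zl)&(f[:,2]<zh)&(f[:,0]>-15)&(f[:,0]<95); h,e=np.histogram(f[m,0],np.arange(-15,95,1)); print(a,[(int(x),int(n)) for x,n in zip(e,h) if n>8])
    return p
E
python3 - <<'E'
from jaw import *
p=jaw(); cv2.imwrite("pics/w5.png",p[:,:,::-1]); print(V(),sense()["force"],inc(T(-60,-10.5,73.6),-.387))
E
```

```text
jaw/fixed [(1, 105), (2, 98), (3, 86), (4, 125), (5, 118), (6, 124), (7, 121), (8, 64), (9, 118), (10, 119), (11, 122), (12, 122), (13, 126), (14, 60), (15, 120), (16, 120), (17, 121), (18, 125), (19, 122), (20, 113), (21, 70), (22, 95), (42, 17), (43, 32), (55, 98), (56, 145), (57, 136), (58, 124), (59, 113), (60, 122), (61, 115), (62, 119), (63, 114), (64, 116), (65, 115), (66, 92)]
block [(24, 13), (25, 120), (26, 110), (27, 118), (28, 124), (29, 126), (30, 121), (31, 132), (32, 122), (43, 143), (44, 125), (45, 142), (46, 138), (47, 138), (48, 137), (49, 133), (50, 95)]
[-60.64 -10.66 113.41] [ 0.44945812  0.36377526 -0.01018974] (array([ 0.7, -0.2, 39.8]), np.float64(-0.001))
```

Request:
jog_arm:
  increments: [0,0.6,0,20,0,0,0.6,0,34,0,0,0.6,0,38,0,0,0.6,0,39.2,0,0,0.6,0,39.6,0,0,0.6,0,39.6,0,0,0.6,0,39.6,0]

```text
clock: 15.7
tool_pos: [0.5225, 0.014, 0.0744]
ee_rot: [-0.0, 0.981, -0.192, 0.0]
force: [0.5, 0.0, 1.8]
grip_width: 0.0006
finger_force: 0.0
```

Request:
jog_arm:
  increments: [0,0,0,0.4,0,0,0,0,0.6,0,0,0,0,0.6,0]

```text
clock: 16.0
tool_pos: [0.5223, 0.014, 0.0734]
ee_rot: [-0.0, 0.981, -0.192, 0.0]
force: [0.5, 0.2, 0.3]
grip_width: 0.0004
finger_force: 0.0
```

Request:
jog_arm:
  increments: [0,0,0,0.3,0,0,0,0,0.3,0,0,0,0,0.3,0]

```text
clock: 16.3
tool_pos: [0.5222, 0.014, 0.073]
ee_rot: [0.0, 0.981, -0.192, -0.0]
force: [-0.7, -0.0, -0.1]
grip_width: 0.0005
finger_force: 0.0
```

Request:
jog_arm:
  increments: [0,0,0,0.4,0,0,0,0,0.4,0,0,0,0,0.4,0]

```text
clock: 16.6
tool_pos: [0.5223, 0.014, 0.0726]
ee_rot: [0.0, 0.981, -0.192, 0.0]
force: [0.1, -0.4, -1.0]
grip_width: 0.0007
finger_force: 0.0
```

Request:
jog_arm:
  increments: [0,0,0,0.3,0,0,0,0,0.3,0,0,0,0,0.3,0]

```text
clock: 16.9
tool_pos: [0.5223, 0.014, 0.0724]
ee_rot: [-0.0, 0.981, -0.192, 0.0]
force: [-0.1, 0.6, 0.9]
grip_width: 0.0004
finger_force: 0.6
```

Request:
jog_arm:
  increments: [0,0,0,0.35,0,0,0,-0.8,0.3,0,0,0,-1.6,0.2,0,0,0,-2.4,0.1,0,0,0,-3,0.05,0]

```text
clock: 17.4
tool_pos: [0.5234, 0.0165, 0.0726]
ee_rot: [0.0, 0.981, -0.192, 0.0]
force: [-3.6, -4.3, 11.8]
grip_width: 0.0006
finger_force: 6.6
```

Request:
jog_arm:
  increments: [0,0,-0.8,-0.2,0,0,0,-1.6,-0.3,0,0,0,-2.4,-0.4,0,0,0,-3,-0.5,0]

```text
clock: 17.8
tool_pos: [0.5246, 0.0194, 0.0733]
ee_rot: [0.0, 0.981, -0.192, 0.0]
force: [-2.8, -1.6, 14.2]
grip_width: 0.0004
finger_force: 6.8
```

Request:
jog_arm:
  increments: [0,0,-0.5,-0.35,0,0,0,-1.5,-0.5,0,0,0,-2.4,-0.6,0,0,0,-3,-0.65,0]

```text
clock: 18.2
tool_pos: [0.5257, 0.0223, 0.0736]
ee_rot: [0.0, 0.981, -0.192, 0.0]
force: [-1.3, -1.2, 5.8]
grip_width: 0.0004
finger_force: 2.6
```

Request:
jog_arm:
  increments: [0,0,-0.8,0.1,0,0,0,-1.6,0.05,0,0,0,-2.4,0,0,0,0,-3.2,0,0]

```text
clock: 18.6
tool_pos: [0.5269, 0.0253, 0.0735]
ee_rot: [0.0, 0.981, -0.192, 0.0]
force: [-0.9, -2.0, 4.3]
grip_width: 0.0003
finger_force: 2.2
```

Request:
jog_arm:
  increments: [0,0,-0.5,0.2,0,0,0,-1.4,0.25,0,0,0,-2.3,0.3,0,0,0,-3.2,0.35,0]

```text
clock: 19.0
tool_pos: [0.5282, 0.0283, 0.0733]
ee_rot: [0.0, 0.981, -0.192, 0.0]
force: [-3.1, -2.0, 10.0]
grip_width: 0.0004
finger_force: 4.7
```

Request:
jog_arm:
  increments: [0,0,-0.8,0.05,0,0,0,-1.6,0.1,0,0,0,-2.4,0.2,0,0,0,-3.2,0.3,0]

```text
clock: 19.4
tool_pos: [0.5294, 0.0313, 0.0731]
ee_rot: [-0.0, 0.981, -0.192, 0.0]
force: [-1.9, -1.1, 10.4]
grip_width: 0.0004
finger_force: 5.3
```

Request:
jog_arm:
  increments: [0,0,-0.8,0.05,0,0,0,-1.6,0.1,0,0,0,-2.4,0.2,0,0,0,-3.2,0.3,0]

```text
clock: 19.8
tool_pos: [0.5306, 0.0343, 0.0726]
ee_rot: [-0.0, 0.981, -0.192, 0.0]
force: [-0.7, -0.6, 5.1]
grip_width: 0.0005
finger_force: 2.6
```

Request:
jog_arm:
  increments: [0,0,0,-5,0,0,0,9,-5,0,0,0,18,-5,0,0,0,18,-3,0,0,0,18,-1,0,0,0,18,-0.2,0,0,0,18,0,0,0,0,18,0,0]

```text
clock: 20.6
tool_pos: [0.5237, 0.0174, 0.0727]
ee_rot: [0.0, 0.981, -0.192, 0.0]
force: [-2.2, -4.3, 10.1]
grip_width: 0.0007
finger_force: 5.2
```

Request:
jog_arm:
  increments: [0,0,-0.8,-0.1,0,0,0,-1.6,-0.2,0,0,0,-2.4,-0.3,0,0,0,-3.2,-0.4,0]

```text
clock: 21.0
tool_pos: [0.525, 0.0205, 0.0732]
ee_rot: [0.0, 0.981, -0.192, 0.0]
force: [-2.6, -2.9, 10.7]
grip_width: 0.0003
finger_force: 5.4
```

Request:
jog_arm:
  increments: [0,0,-0.8,-0.1,0,0,0,-1.6,-0.2,0,0,0,-2.4,-0.3,0,0,0,-3.2,-0.35,0]

```text
clock: 21.4
tool_pos: [0.5262, 0.0235, 0.0734]
ee_rot: [0.0, 0.981, -0.192, 0.0]
force: [-2.0, -1.8, 6.9]
grip_width: 0.0005
finger_force: 3.3
```

Request:
jog_arm:
  increments: [0,0,-0.8,0,0,0,0,-1.6,0,0,0,0,-2.4,0,0,0,0,-3.2,0,0]

```text
clock: 21.8
tool_pos: [0.5274, 0.0265, 0.0734]
ee_rot: [0.0, 0.981, -0.192, 0.0]
force: [-1.5, -2.3, 8.0]
grip_width: 0.0
finger_force: 4.2
```

Request:
jog_arm:
  increments: [0,0,-0.8,0,0,0,0,-1.6,0,0,0,0,-2.4,0,0,0,0,-3.2,0.05,0]

```text
clock: 22.2
tool_pos: [0.5287, 0.0295, 0.0734]
ee_rot: [0.0, 0.981, -0.192, 0.0]
force: [-3.5, -3.3, 10.6]
grip_width: 0.0008
finger_force: 5.3
```

Request:
jog_arm:
  increments: [0,0,-0.8,0,0,0,0,-1.6,0.05,0,0,0,-2.4,0.1,0,0,0,-3.2,0.15,0,0,0,-4,0.2,0]

```text
clock: 22.7
tool_pos: [0.5302, 0.0332, 0.0731]
ee_rot: [0.0, 0.981, -0.192, 0.0]
force: [-1.2, -0.6, 6.9]
grip_width: 0.0001
finger_force: 3.0
```

Request:
jog_arm:
  increments: [0,0,-0.8,0.1,0,0,0,-1.6,0.2,0,0,0,-2.4,0.3,0,0,0,-2.4,-6,0,0,0,4,-40,0,0,0,17,-40,0,0,0,17,-40,0,0,0,17,-40,0]

```text
clock: 23.5
tool_pos: [0.5233, 0.0173, 0.1127]
ee_rot: [-0.0, 0.981, -0.193, -0.0]
force: [0.3, 0.3, -0.2]
grip_width: 0.0005
finger_force: 0.0
```

```bash
python3 - <<'E'
from jaw import *
p=jaw(); cv2.imwrite("pics/w6.png",p[:,:,::-1]); print(V(),sense()["force"])
E
```

```text
jaw/fixed [(6, 45), (7, 120), (8, 83), (9, 103), (10, 119), (11, 124), (12, 125), (13, 122), (14, 126), (15, 60), (16, 128), (17, 127), (18, 127), (19, 129), (20, 127), (21, 126), (22, 99), (23, 93), (24, 125), (25, 129), (26, 123), (27, 103), (28, 64), (46, 58), (55, 103), (56, 141), (57, 121), (58, 115), (59, 119), (60, 115), (61, 117), (62, 118), (63, 127), (64, 129), (65, 112), (66, 118)]
block [(28, 121), (29, 126), (30, 112), (31, 127), (32, 133), (33, 123), (34, 127), (35, 110), (36, 39), (46, 123), (47, 138), (48, 131), (49, 137), (50, 136), (51, 144), (52, 142), (53, 113), (54, 37)]
[-60.19  -7.25 112.49] [-0.06559817 -0.13380477  0.39769652]
```

Request:
jog_arm:
  increments: [0,0,0,20,0,0,0,0,34,0,0,0,0,37.5,0,0,0,0,38.7,0,0,0,0,39,0,0,0,0,39,0,0,0,0,39,0]

```text
clock: 24.25
tool_pos: [0.524, 0.0174, 0.0744]
ee_rot: [-0.0, 0.981, -0.192, 0.001]
force: [-0.4, -0.6, -0.2]
grip_width: 0.0004
finger_force: 0.0
```

Request:
jog_arm:
  increments: [0,0,0,0.2,0,0,0,0,0.4,0,0,0,0,0.4,0]

```text
clock: 24.55
tool_pos: [0.5238, 0.0174, 0.0737]
ee_rot: [-0.0, 0.981, -0.192, 0.0]
force: [0.1, 1.2, 3.0]
grip_width: 0.0007
finger_force: 1.0
```

Request:
jog_arm:
  increments: [0,0,0,0.25,0,0,0,-0.8,0.15,0,0,0,-1.6,0.05,0,0,0,-2.4,-0.1,0,0,0,-3.2,-0.2,0]

```text
clock: 25.05
tool_pos: [0.5249, 0.0201, 0.074]
ee_rot: [0.0, 0.981, -0.192, 0.0]
force: [-1.7, -3.0, 5.9]
grip_width: 0.0004
finger_force: 2.7
```

Request:
jog_arm:
  increments: [0,0,-0.8,0.1,0,0,0,-1.6,0,0,0,0,-2.4,-0.1,0,0,0,-3.2,-0.15,0]

```text
clock: 25.45
tool_pos: [0.5262, 0.0231, 0.0742]
ee_rot: [0.0, 0.981, -0.192, 0.0]
force: [-0.4, -2.6, 6.9]
grip_width: 0.0004
finger_force: 2.8
```

Request:
jog_arm:
  increments: [0,0,-0.8,0,0,0,0,-1.6,-0.1,0,0,0,-2.4,-0.1,0,0,0,-3.2,-0.1,0]

```text
clock: 25.85
tool_pos: [0.5274, 0.026, 0.0743]
ee_rot: [0.0, 0.981, -0.192, 0.0]
force: [-1.0, -3.4, 7.3]
grip_width: 0.0005
finger_force: 3.5
```

Request:
jog_arm:
  increments: [0,0,-0.8,0.1,0,0,0,-1.6,0.15,0,0,0,-2.4,0.15,0,0,0,-3.2,0.15,0]

```text
clock: 26.25
tool_pos: [0.5284, 0.0287, 0.0743]
ee_rot: [0.0, 0.981, -0.192, 0.0]
force: [-3.2, -7.1, 11.8]
grip_width: 0.0006
finger_force: 5.8
```

Request:
jog_arm:
  increments: [0,0,-0.8,0,0,0,0,-1.6,0,0,0,0,-2.4,0.05,0]

```text
clock: 26.55
tool_pos: [0.5293, 0.0309, 0.0742]
ee_rot: [0.0, 0.981, -0.192, 0.0]
force: [-2.8, -6.5, 9.7]
grip_width: 0.0008
finger_force: 4.9
```

Request:
jog_arm:
  increments: [0,0,0,-4,0,0,0,0,-40,0,0,0,10,-70,0,0,0,10,-70,0,0,0,10,-70,0]

```text
clock: 27.05
tool_pos: [0.5258, 0.0221, 0.1443]
ee_rot: [-0.0, 0.981, -0.193, 0.001]
force: [0.2, 0.4, 0.0]
grip_width: 0.0006
finger_force: 0.0
```

```bash
python3 - <<'E'
from jaw import *
p=jaw(); cv2.imwrite("pics/w7.png",p[:,:,::-1]); print(V(),sense()["force"])
E
```

```text
jaw/fixed [(7, 36), (8, 104), (9, 55), (10, 110), (11, 56), (12, 108), (13, 104), (14, 54), (15, 111), (16, 54), (17, 109), (18, 107), (19, 54), (20, 106), (21, 107), (22, 50), (23, 110), (24, 90), (25, 74), (26, 111), (27, 70), (28, 87), (29, 42), (47, 56), (56, 81), (57, 74), (58, 100), (59, 95), (60, 90), (61, 93), (62, 75), (63, 93), (64, 100), (65, 92), (66, 84), (67, 73), (68, 93), (69, 96), (70, 96), (71, 86), (72, 98), (73, 90), (74, 87), (75, 48)]
block [(29, 46), (30, 106), (31, 113), (32, 85), (33, 82), (34, 113), (35, 114), (36, 64), (37, 45), (47, 89), (48, 79), (49, 101), (50, 108), (51, 113), (52, 102), (53, 90), (54, 94), (55, 46)]
[-60.14  -2.11 143.53] [ 0.23627943 -0.9292211  -0.91635441]
```

View pics/w7.png

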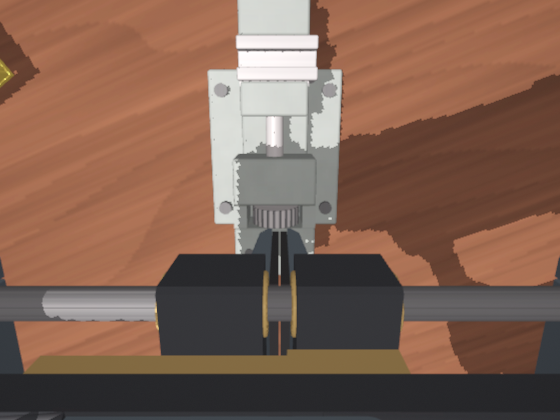

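The block (277,58) sits flush between both jaws, and the wheel (278,217) is free of the finger. Over the last two rolls the rim drag rose to 7–8 N, against 2–4 N earlier in this stroke, so the clamp is tight.

```bash
python3 -c "
from plant import *
print(job_done())"
```

```text
the job is handed in; nothing more can be done
None
```

I set the steel block on the clamp's bed, let go of it, and rolled the wheel until the sliding jaw held it flush against the fixed jaw; the job is handed in at about 27 s, with no verdict returned and the clamping force judged only from the drag on the wheel.

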